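# Strip a centrifuge rotor and store its tube inserts

## Task

Lock the rotor by swinging its lock lever fully over, then take every tube insert out of the rotor, pressing its snap tab in while lifting rather than wrenching it past the latch, and stand each upright, fully down, in the storage caddy whose label shows the same holes. When all are stored, swing the lock lever fully back so that the empty rotor is free again; leave the other things on the bench alone.

Things in the scene. Friction and masses are not known exactly. Their poses are not given: they have to be found in the camera images.
- stand: Centrifuge rotor on its stand, fixed to the bench: grey base, low metal hub (58 mm high, radius 30 mm), four open metal buckets (64 x 68 mm outside) in which inserts have their origins at (x, y) = (+-70, +-70) mm, z = 30 mm in this frame. Origin: centre of the underside; z up. Bucket rims are 57 mm above the bench, 27 mm above the insert's underside; inserts have 1.5 to 2 mm of play.
- lock (a joint): Rotor lock lever, black, 80 mm long, on a grey block on the stand's base (on the stand's -y side). 0 rad: rotor free, leaning towards the stand's -x; 1.0 rad: locked, leaning equally towards the stand's +x; upright at 0.5. It stays where it is left; a push of a few N on its end along the stand's x moves it.
- lock_tip (a point): Tip (upper end) of the rotor lock lever; moves with it in an arc of about 80 mm radius in the stand's x-z plane.
- insert_one: Blue insert, top showing one large hole (dark discs); may be absent. Block 52 mm (x) by 32 mm (y -22 to +10 mm), 70 mm high, 0.12 kg; origin on the underside, z up. White sprung tab at +y (outer face y = +25 mm, z 10 to 70 mm, 34 mm wide). Tab plus block: 47 mm wide free, 37 mm pressed (centred at y = -3.5 mm). Grip at z = 54 mm; fingertips must stay above z = 30 mm (rim).
- press_one (a point): Press point on the outer face of insert_one's tab (54 mm up), moves with it. The tab slides up to 10 mm inward (-y of the insert; 2.5 N to start, 7.5 N fully in) and springs back. A tooth at its foot (to y = +31.5 mm, z 11.5 to 17.5 mm) is caught under the bucket's lip and blocks lifting until the tab is well in (6 mm; press it fully). Squeezing tab against block with 20 N works.
- mid_one (a point): Point on the underside of insert_one, about midway over block and tooth (insert y = +4.5 mm): the point to bring over the pocket's centre.
- caddy_one: Loose grey storage caddy (0.55 kg) for insert_one: its label, a white card flat on a flange at its -x side (to x = -73 mm, 24 mm up), shows one large hole. Open square pocket 64 mm inside, walls 5 mm thick, rim 25 mm high, floor 5 mm thick. Origin: pocket centre, on the underside. Takes the insert in any of the four square-on directions. May get knocked aside.
- insert_two: Blue insert, top showing two holes (dark discs); may be absent. Block 52 mm (x) by 32 mm (y -22 to +10 mm), 70 mm high, 0.12 kg; origin on the underside, z up. White sprung tab at +y (outer face y = +25 mm, z 10 to 70 mm, 34 mm wide). Tab plus block: 47 mm wide free, 37 mm pressed (centred at y = -3.5 mm). Grip at z = 54 mm; fingertips must stay above z = 30 mm (rim).
- press_two (a point): Press point on the outer face of insert_two's tab (54 mm up), moves with it. The tab slides up to 10 mm inward (-y of the insert; 2.5 N to start, 7.5 N fully in) and springs back. A tooth at its foot (to y = +31.5 mm, z 11.5 to 17.5 mm) is caught under the bucket's lip and blocks lifting until the tab is well in (6 mm; press it fully). Squeezing tab against block with 20 N works.
- mid_two (a point): Point on the underside of insert_two, about midway over block and tooth (insert y = +4.5 mm): the point to bring over the pocket's centre.
- caddy_two: Loose grey storage caddy (0.55 kg) for insert_two: its label, a white card flat on a flange at its -x side (to x = -73 mm, 24 mm up), shows two holes. Open square pocket 64 mm inside, walls 5 mm thick, rim 25 mm high, floor 5 mm thick. Origin: pocket centre, on the underside. Takes the insert in any of the four square-on directions. May get knocked aside.
- insert_three: Blue insert, top showing three holes in a row (dark discs); may be absent. Block 52 mm (x) by 32 mm (y -22 to +10 mm), 70 mm high, 0.12 kg; origin on the underside, z up. White sprung tab at +y (outer face y = +25 mm, z 10 to 70 mm, 34 mm wide). Tab plus block: 47 mm wide free, 37 mm pressed (centred at y = -3.5 mm). Grip at z = 54 mm; fingertips must stay above z = 30 mm (rim).
- press_three (a point): Press point on the outer face of insert_three's tab (54 mm up), moves with it. The tab slides up to 10 mm inward (-y of the insert; 2.5 N to start, 7.5 N fully in) and springs back. A tooth at its foot (to y = +31.5 mm, z 11.5 to 17.5 mm) is caught under the bucket's lip and blocks lifting until the tab is well in (6 mm; press it fully). Squeezing tab against block with 20 N works.
- mid_three (a point): Point on the underside of insert_three, about midway over block and tooth (insert y = +4.5 mm): the point to bring over the pocket's centre.
- caddy_three: Loose grey storage caddy (0.55 kg) for insert_three: its label, a white card flat on a flange at its -x side (to x = -73 mm, 24 mm up), shows three holes in a row. Open square pocket 64 mm inside, walls 5 mm thick, rim 25 mm high, floor 5 mm thick. Origin: pocket centre, on the underside. Takes the insert in any of the four square-on directions. May get knocked aside.
- insert_six: Blue insert, top showing six small holes in two rows (dark discs); may be absent. Block 52 mm (x) by 32 mm (y -22 to +10 mm), 70 mm high, 0.12 kg; origin on the underside, z up. White sprung tab at +y (outer face y = +25 mm, z 10 to 70 mm, 34 mm wide). Tab plus block: 47 mm wide free, 37 mm pressed (centred at y = -3.5 mm). Grip at z = 54 mm; fingertips must stay above z = 30 mm (rim).
- press_six (a point): Press point on the outer face of insert_six's tab (54 mm up), moves with it. The tab slides up to 10 mm inward (-y of the insert; 2.5 N to start, 7.5 N fully in) and springs back. A tooth at its foot (to y = +31.5 mm, z 11.5 to 17.5 mm) is caught under the bucket's lip and blocks lifting until the tab is well in (6 mm; press it fully). Squeezing tab against block with 20 N works.
- mid_six (a point): Point on the underside of insert_six, about midway over block and tooth (insert y = +4.5 mm): the point to bring over the pocket's centre.
- caddy_six: Loose grey storage caddy (0.55 kg) for insert_six: its label, a white card flat on a flange at its -x side (to x = -73 mm, 24 mm up), shows six small holes in two rows. Open square pocket 64 mm inside, walls 5 mm thick, rim 25 mm high, floor 5 mm thick. Origin: pocket centre, on the underside. Takes the insert in any of the four square-on directions. May get knocked aside.
- jar: Bystander: capped specimen jar, 44 mm across, 60 mm high. Leave alone.
- marker: Bystander: marker pen lying down, 120 mm long. Leave alone.
- beaker: Bystander: glass beaker, 64 mm across, 80 mm high. Leave alone.
- tip_box: Bystander: clear pipette tip box, 85 x 120 x 55 mm. Leave alone.
Things that resemble listed ones, but are neither listed nor needed, are in the scene too. Leave any green look-alike of the insert_one alone. What is shaped like the caddy_three but yellow is not meant.

How it is judged:
By the outcome, as a careful person would: the job done as asked, in the order asked, and still so for the second after the job is handed in, with the robot touching nothing.
Of insert_one, insert_two, insert_three, insert_six only 3 to 4 are there at a start; the rules pass over those that are not, and their reading is None.
At some moment in a run one of caddy_one, caddy_two, caddy_three, caddy_six may be knocked a few centimetres aside while the robot is not near it.
It also fails if it takes over 208 s, if anything falls off the work surface, if the arm or the gripper's body presses on something with over 40 N, if the wrist force passes 120 N, or if a joint passes its speed limit or range.

## Robot

A 6-joint arm with a two-finger parallel gripper is mounted at the origin on the work surface. World frame = base frame: x ahead of the robot, y to its left, z up, the work surface at z = 0. Lengths are in m, angles in rad, forces in N, time in s.
With the tool pointing down it reaches from about 0.375 to 0.9 m from the base axis. Payload 3.1 kg.
Tool frame: the origin (TCP) lies between the finger pads; the fingertips stand 11 mm ahead of it and the grasp point (between the pads) lies 8 mm behind it; z points along the fingers, y is the line along which they close (so a half turn about z gives the same grasp; the last joint's range is limited). The gripper opens to 87 mm and grips with 3 to 60 N. Pads are 19 mm wide; open, the fingers measure 117 mm over their backs; the gripper's body (75 mm by 190 mm) begins 51 mm behind the grasp point.
Start: joints at [1.012, 0.527, 1.433, -0, 1.181, -0.178], TCP at [0.232, 0.58, 0.234] pointing down, gripper open.
Joint ranges: [-3.08, 3.08], [-0.75, 2.2], [0.22, 2.44], [-1.43, 4.57], [0, 2.65], [-2.85, 2.85]. Speed limits (rad/s): [2.79, 2.79, 3.14, 3.14, 3.14, 3.14].

## Interface

Orientations are given as a unit quaternion [x, y, z, w].
In Python, from rig import get_obs, camera, hand_in gives the robot as it stands.
- The arm moves only by the shell command python3 -m pendant 'ROWS' [FORCE]. ROWS is JSON, a list that holds one entry, the list of rows, each a list of 7 numbers: the shift along the tool's x, y, z in m, then the turn, a rotation vector about the tool's x, y, z in degrees, then the opening, from 0 (shut) to 1 (fully open). In form: [[[x, y, z, ax, ay, az, fingers], ...]]. A call has exactly 5 rows; each row shifts and turns the commanded pose from where the row before left it, along the tool's axes as they then stand; what a row does not reach is not made up. A row lasts 1/8 s, in which the tool goes at most 62.5 mm and 10.7 degrees, less where a joint would pass 70% of its speed; a pose out of reach is approached as far as the arm can. A call with a gripper value outside its range is refused whole. The fingers move at their own pace and stop on an object; FORCE is the grip in N (left out, the last holds). Time passes only in rows, so rows that do not move let the fingers close, or fill a call up. It gives the time, the measured TCP pose, the force, the opening and the grip force at its end, in the units of the state.
- get_obs(): the state, without advancing time (a new reading comes with each control period).
- camera(name): name is "scene" or "top" or "wrist"; returns a dict with "img" (400x640x3 uint8, red, green, blue), "intrinsics" (3x3 intrinsics, pixels), "k1" (the pictures are not rectified: a ray, as slopes to the right and down, at radius r is drawn at 1 + k1 r^2 times it, then the intrinsics apply), "R" (3x3) and "t" (3): a world point X has camera coordinates R X + t; the wrist camera has in their place "T_tool_cam" (4x4, takes a point from camera to tool coordinates, whose origin is the TCP and whose axes are the flange's). Camera axes: x right, y down, z forward; pixel columns grow to the right and rows downward; lengths in m; the calibration is good to about 2 mm. A picture is of the moment at which its call begins: read the wrist's pose just before it. There is no depth.
- hand_in(): hands the job in; it is judged then, once.
The state is a dict: "time": time; "q": joint angles; "joint_velocities": joint speeds; "joint_torque": joint torques, N m; "position": TCP position; "tool_rot": TCP orientation; "ft_force": force on the tool from outside, world axes, zero at the start; "moment": the same for the moment, N m; "grip_width": finger opening in m; "grip_force": force on a finger pad.
Only numpy, scipy, OpenCV 4.12 (cv2) and the standard library are available. Lean on these libraries where they do the work, as an engineer would, in place of code of your own. Each camera call takes 0.05 s, during which the arm holds its last target. There are 200 camera calls.

## Working session

There is one attempt and no reset: what is moved stays moved. The work goes in short steps, Python scripts to look and compute and a shell command to move; the robot and the scene stay as the last step left them, time stands still between calls to the robot, and variables do not carry over. Pictures are saved under pics/ and viewed, at most 15 in all, crops included, and the job is handed in when it is done.

```bash
mkdir -p pics; ls
python3 - <<'E'
from rig import *
import cv2
o=get_obs();print(o)
for n in("scene","top"):
    c=camera(n);cv2.imwrite(f"pics/{n}0.png",c["img"][:,:,::-1]);print(n,c["intrinsics"],c["k1"],c["R"],c["t"])
c=camera("wrist");print(c["T_tool_cam"],c["intrinsics"],c["k1"])
E
```

```text
pics
{'time': 0.0, 'q': array([ 1.01251680e+00,  5.28423318e-01,  1.43392429e+00, -3.08652314e-05,
        1.18136874e+00, -1.78485393e-01]), 'joint_velocities': array([-0.00035236,  0.0022325 , -0.00135259, -0.00022986, -0.00070775,
       -0.00083466]), 'joint_torque': array([-6.95279209e-05, -4.40044141e+01, -1.76590991e+01,  6.31890236e-02,
        5.83882607e-02, -1.69502846e-04]), 'position': array([0.23129358, 0.57985892, 0.23259093]), 'tool_rot': array([ 1.88751937e-01,  9.82024225e-01, -9.95748425e-04, -3.69065161e-04]), 'ft_force': array([-0.29692767, -0.80616201, -0.91397998]), 'moment': array([0.01159692, 0.00351007, 0.01952525]), 'grip_force': 0.0, 'grip_width': 0.0867968640382334}
scene [[488.25724886   0.         311.74493803]
 [  0.         488.25724886 209.91042047]
 [  0.           0.           1.        ]] 0.03815880205021349 [[ 0.37523915  0.92683877  0.01286372]
 [ 0.68696554 -0.26875355 -0.67516655]
 [-0.62231337  0.26218586 -0.73755315]] [-0.18915913 -0.29803711  1.74685922]
top [[516.50254714   0.         316.70720371]
 [  0.         516.50254714 198.19428219]
 [  0.           0.           1.        ]] -0.1676358849587307 [[ 6.27572286e-04 -9.99942802e-01  1.06770022e-02]
 [-9.80177448e-01 -2.73043227e-03 -1.98102787e-01]
 [ 1.98120609e-01 -1.03410329e-02 -9.80123098e-01]] [-0.03361511  0.52603139  1.30866071]
[[-1.98380398e-04 -9.67357996e-01 -2.53413632e-01  6.91022659e-02]
 [ 9.99999974e-01 -2.19415707e-04  5.47450632e-05 -9.63703437e-04]
 [-1.08561006e-04 -2.53413614e-01  9.67358015e-01 -1.51286432e-01]
 [ 0.00000000e+00  0.00000000e+00  0.00000000e+00  1.00000000e+00]] [[331.35062118   0.         318.55327417]
 [  0.         331.35062118 205.51184798]
 [  0.           0.           1.        ]] -0.060777838445429166
```

View pics/top0.png

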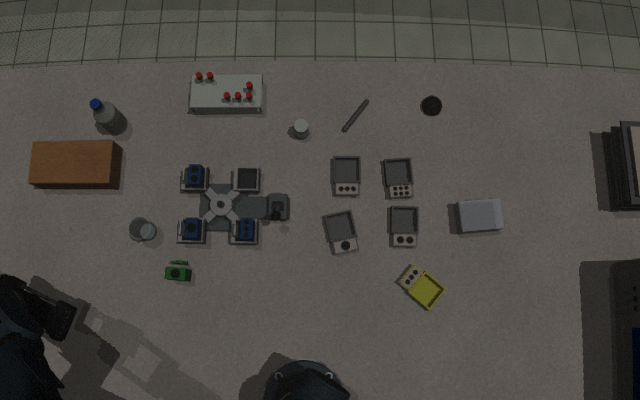

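View pics/scene0.png

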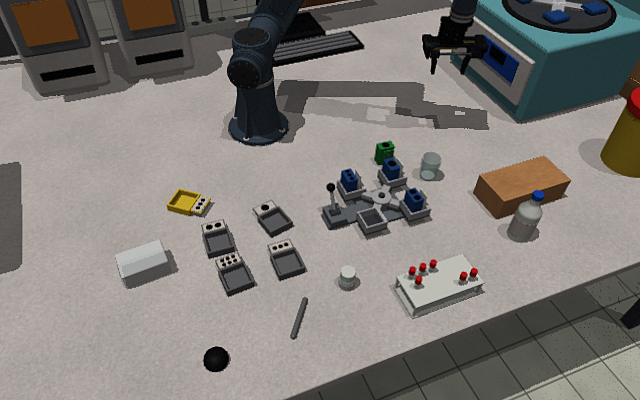

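The top view shows the rotor at (221,204), three blue inserts at (195,178), (191,230) and (244,231), and an empty bucket at (247,179). The lever is at (278,207). The caddies are at three (346,172), six (398,175), one (341,228) and two (404,222). The green look-alike (178,272) and the yellow caddy (422,287) are not meant. I'll enlarge to confirm.

```bash
cat > h.py <<'E'
import numpy as np,cv2
from rig import get_obs,camera
from scipy.spatial.transform import Rotation as Ro
def cam(n):
    if n=="wrist":
        o=get_obs();c=camera(n);T=np.eye(4);T[:3,:3]=Ro.from_quat(o["tool_rot"]).as_matrix();T[:3,3]=o["position"]
        M=np.linalg.inv(T@np.array(c["T_tool_cam"]));c["R"]=M[:3,:3];c["t"]=M[:3,3]
    else: c=camera(n)
    c["R"]=np.array(c["R"]);c["t"]=np.array(c["t"]);return c
def ray(c,uv):
    K=np.array(c["intrinsics"]);d=(np.array(uv,float)-K[:2,2])/K[0,0];s=d.copy()
    for _ in range(20): s=d/(1+c["k1"]*(s@s))
    return -c["R"].T@c["t"],c["R"].T@np.r_[s,1]
def onz(c,uv,z):
    o,d=ray(c,uv);return o+d*(z-o[2])/d[2]
def proj(c,X):
    p=c["R"]@np.array(X,float)+c["t"];s=p[:2]/p[2];return s*(1+c["k1"]*(s@s))*c["intrinsics"][0][0]+np.array(c["intrinsics"])[:2,2]
def tri(c1,u1,c2,u2):
    o1,d1=ray(c1,u1);o2,d2=ray(c2,u2);A=np.c_[d1,-d2];x=np.linalg.lstsq(A,o2-o1,rcond=None)[0]
    a=o1+d1*x[0];b=o2+d2*x[1];return (a+b)/2,np.linalg.norm(a-b)
def crop(c,x0,y0,x1,y1,s,f,grid=20):
    im=cv2.resize(c["img"][y0:y1,x0:x1,::-1],None,fx=s,fy=s,interpolation=cv2.INTER_CUBIC)
    im=cv2.convertScaleAbs(im,alpha=1.5)
    for x in range(-(-x0//grid)*grid,x1,grid): cv2.putText(im,str(x),((x-x0)*s,10),0,.35,(0,255,255));cv2.line(im,((x-x0)*s,0),((x-x0)*s,4),(0,255,255))
    for y in range(-(-y0//grid)*grid,y1,grid): cv2.putText(im,str(y),(0,(y-y0)*s+4),0,.35,(0,255,255))
    cv2.imwrite(f,im)
E
python3 - <<'E'
from h import *
c=cam("top")
crop(c,165,150,300,250,5,"pics/rot.png")
crop(c,315,145,455,250,5,"pics/cad.png")
hsv=cv2.cvtColor(c["img"],cv2.COLOR_RGB2HSV)
m=cv2.inRange(hsv,(105,110,40),(125,255,255))
n,l,s,ct=cv2.connectedComponentsWithStats(m)
for i in range(1,n):
    if s[i,4]>30: print(s[i],ct[i],onz(c,ct[i],.1).round(3))
for u in((221,204),): print(onz(c,u,.058))
E
```

```text
[90 98 10 11 84] [ 94.41666667 103.19047619] [0.781 0.577 0.1  ]
[189 165  12  19 125] [194.392 174.368] [0.579 0.284 0.1  ]
[185 218  13  20 148] [191.21621622 227.34459459] [0.44  0.286 0.1  ]
[240 219  13  20 173] [245.85549133 228.41618497] [0.438 0.146 0.1  ]
[0.50876061 0.21902411 0.058     ]
```

View pics/rot.png

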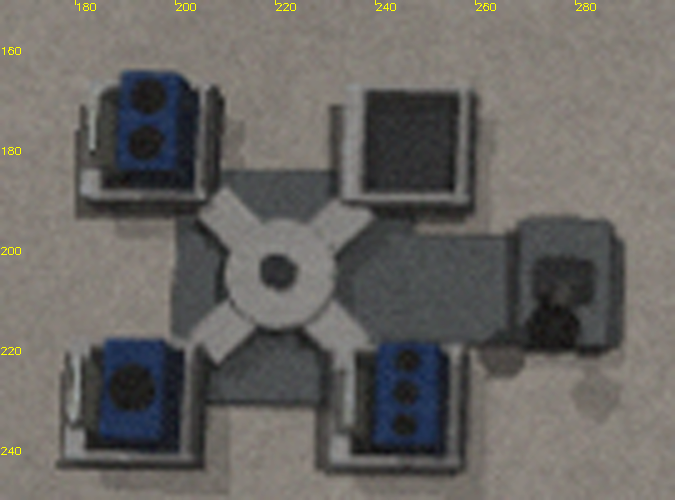

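View pics/cad.png

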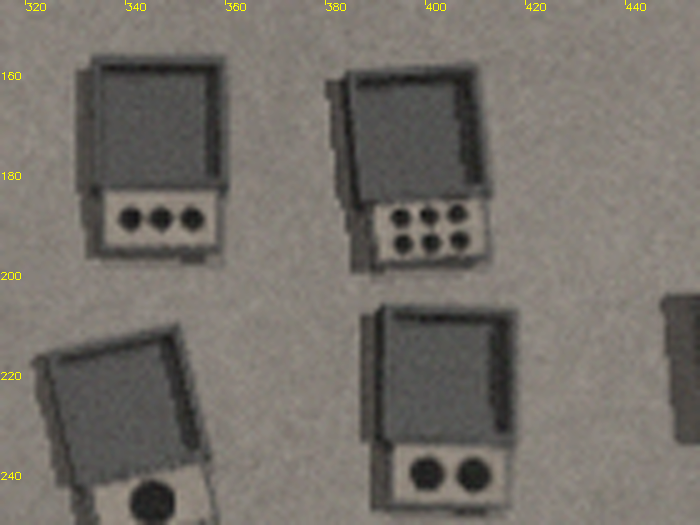

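```bash
cat >> h.py <<'E'
def delta(X,yaw=None,lift=0):
    """shift in current tool axes to reach TCP X (world), and turn about tool z to bring tool-x heading to yaw (deg)"""
    o=get_obs();R=Ro.from_quat(o["tool_rot"]).as_matrix();d=R.T@(np.array(X)-o["position"])
    h=np.degrees(np.arctan2(R[1,0],R[0,0]));tz=None if yaw is None else -((yaw-h+180)%360-180)
    print("t",round(o["time"],2),"pos",o["position"].round(4),"heading",round(h,2),"tilt",R[:,2].round(4),"d_mm",(d*1000).round(1),"turn",tz,"|d|",np.linalg.norm(d).round(4))
E
python3 - <<'E'
from h import *
s,t=cam("scene"),cam("top")
def ball(c,x0,y0,x1,y1,th):
    g=c["img"][y0:y1,x0:x1].max(2);m=(g<th).astype(np.uint8);n,l,st,ct=cv2.connectedComponentsWithStats(m)
    for i in range(1,n):
        if st[i,4]>8: print(st[i],ct[i]+[x0,y0])
ball(s,318,175,345,215,45);ball(t,268,205,292,228,45)
print(tri(t,(275,214.5),s,(331,187)))
delta([.45,.08,.25],180)
E
python3 -m pendant '[[[0,0,0,0,0,-9,1],[0,0,0,0,0,-9,1],[0,0,0,0,0,-4,1],[0,0,0,0,0,0,1],[0,0,0,0,0,0,1]]]'
python3 -c "
from h import *
delta([.45,.08,.25],180)"
```

```text
[23  0  4 12 25] [342.72 179.88]
[ 9  8  8 10 56] [330.58928571 187.19642857]
[20 14  7 12 14] [341.28571429 194.71428571]
[11 36 12  4 21] [335.0952381 213.       ]
[  0   0  22  16 243] [277.17695473 212.47325103]
(array([0.47253508, 0.07162898, 0.10776453]), np.float64(0.002088074359179669))
t 0.3 pos [0.2315 0.5803 0.2332] heading 158.24 tilt [-4.e-04 -7.e-04 -1.e+00] d_mm [-388.3 -383.6  -16.6] turn -21.760629088443977 |d| 0.5461
time: 0.92
position: [0.2316, 0.5804, 0.2335]
tool_rot: [-0.002, 1.0, -0.0, -0.0]
ft_force: [0.1, 0.9, -0.4]
grip_width: 0.087
grip_force: 0.0
t 0.93 pos [0.2316 0.5804 0.2335] heading -179.82 tilt [-1.e-04 -1.e-04 -1.e+00] d_mm [-216.8 -501.1  -16.5] turn 0.18135598106891848 |d| 0.5462
```

```bash
python3 -m pendant '[[[-0.022,-0.05,-0.002,0,0,0,1],[-0.022,-0.05,-0.002,0,0,0,1],[-0.022,-0.05,-0.002,0,0,0,1],[-0.022,-0.05,-0.002,0,0,0,1],[-0.022,-0.05,-0.002,0,0,0,1]]]'
python3 -m pendant '[[[-0.022,-0.05,-0.001,0,0,0,0],[-0.022,-0.05,-0.001,0,0,0,0],[-0.022,-0.05,-0.001,0,0,0,0],[-0.022,-0.05,-0.001,0,0,0,0],[-0.02,-0.05,0,0,0,0,0]]]'
python3 -m pendant '[[[0,0,0,0,0,0,0],[0,0,0,0,0,0,0],[0,0,0,0,0,0,0],[0,0,0,0,0,0,0],[0,0,0,0,0,0,0]]]'
python3 - <<'E'
from h import *
delta([.45,.08,.25],180)
c=cam("wrist");import pickle;pickle.dump(c,open("w1.pkl","wb"))
cv2.imwrite("pics/w1.png",cv2.convertScaleAbs(c["img"][:,:,::-1],alpha=1.3))
E
```

```text
time: 1.55
position: [0.3434, 0.3295, 0.2439]
tool_rot: [-0.002, 1.0, 0.0, 0.001]
ft_force: [1.7, -0.1, -0.4]
grip_width: 0.087
grip_force: 0.0
time: 2.17
position: [0.4527, 0.0796, 0.248]
tool_rot: [-0.002, 1.0, 0.0, 0.001]
ft_force: [1.4, 0.8, 0.8]
grip_width: 0.0449
grip_force: 0.0
time: 2.8
position: [0.4514, 0.0822, 0.2476]
tool_rot: [-0.003, 1.0, 0.0, -0.0]
ft_force: [-0.2, 0.1, -0.4]
grip_width: 0.0016
grip_force: 0.0
t 2.8 pos [0.4514 0.0822 0.2476] heading -179.67 tilt [-0.  0. -1.] d_mm [ 1.5 -2.2 -2.4] turn 0.33099554851378343 |d| 0.0036
```

View pics/w1.png

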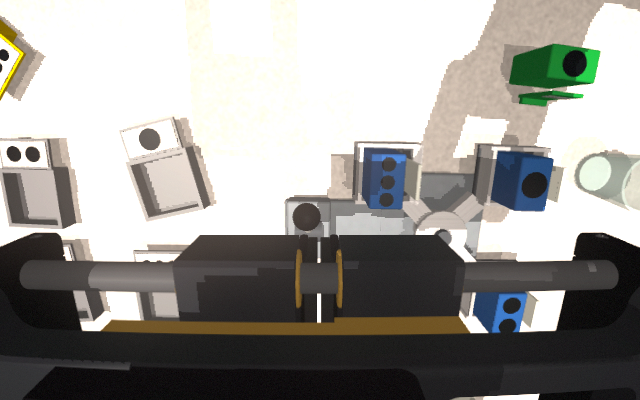

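The wrist view shows insert_three (387,182), insert_one (534,185), lever ball (306,216), caddy one (165,170) and caddy two (35,180). The gripper hides the lower half.

Run:
```python
from h import *
import pickle
c=pickle.load(open("w1.pkl","rb"))
g=c["img"].max(2)
def dark(x0,y0,x1,y1,th=60):
    m=(g[y0:y1,x0:x1]<th).astype(np.uint8);n,l,st,ct=cv2.connectedComponentsWithStats(m)
    return [(st[i,4],(ct[i]+[x0,y0]).round(1)) for i in range(1,n) if st[i,4]>40]
for nm,b,z in(("three",(370,155,402,209),.1),("one",(515,160,550,205),.1),("ball",(285,198,328,235),.108),("lab1",(135,124,165,155),.024),("lab2",(5,143,50,165),.024)):
    for a,p in dark(*b): print(nm,a,p,onz(c,p,z).round(4))
# top-face blue outline
hsv=cv2.cvtColor(c["img"],cv2.COLOR_RGB2HSV)
m=cv2.inRange(hsv,(100,110,120),(125,255,255))
n,l,st,ct=cv2.connectedComponentsWithStats(m)
for i in range(1,n):
    if st[i,4]>100:print(st[i],ct[i])
crop(c,0,90,220,240,3,"pics/w1c.png")
```

```text
three 120 [388.2 165.1] [0.4221 0.1443 0.1   ]
three 145 [387.1 182. ] [0.4376 0.1442 0.1   ]
three 144 [386.  199.4] [0.4541 0.1441 0.1   ]
one 91 [516.8 168.7] [0.424 0.265 0.1  ]
one 520 [534.  184.7] [0.4389 0.2844 0.1   ]
ball 563 [306.5 216.8] [0.4689 0.0704 0.108 ]
lab2 153 [ 13.3 153.3] [ 0.4179 -0.2827  0.024 ]
lab2 150 [ 32.1 153.8] [ 0.4188 -0.2577  0.024 ]
[372 154  34  10 214] [389.15420561 157.14485981]
[492 294  35  38 608] [508.62335526 311.0625    ]
```

View pics/w1c.png

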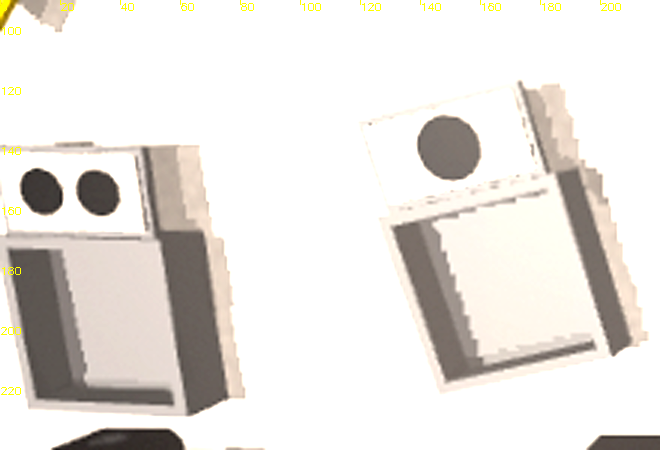

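```bash
python3 -m pendant '[[[0.016,-0.012,0.03,0,0,0.8,0],[0,0,0.04,0,0,0,0],[0,0,0.04,0,0,0,0],[0,0,0.032,0,0,0,0],[0,0,0,0,0,0,0]]]'
python3 -m pendant '[[[-0.02,0,0,0,0,0,0],[-0.02,0,0,0,0,0,0],[-0.02,0,0,0,0,0,0],[-0.01,0,0,0,0,0,0],[-0.01,0,0,0,0,0,0]]]'
python3 -m pendant '[[[-0.005,0,0,0,0,0,0],[-0.002,0,0,0,0,0,0],[-0.002,0,0,0,0,0,0],[-0.001,0,0,0,0,0,0],[0,0,0,0,0,0,0]]]'
```

```text
time: 3.48
position: [0.4343, 0.0696, 0.1039]
tool_rot: [0.005, 1.0, 0.0, -0.003]
ft_force: [0.6, -0.4, 0.4]
grip_width: 0.0009
grip_force: 0.0
time: 4.1
position: [0.5156, 0.0687, 0.1062]
tool_rot: [0.005, 1.0, 0.0, -0.0]
ft_force: [-1.2, 1.5, -0.5]
grip_width: 0.0004
grip_force: 0.5
time: 4.72
position: [0.5229, 0.0686, 0.1052]
tool_rot: [0.005, 1.0, 0.0, -0.003]
ft_force: [-5.4, -0.8, 2.5]
grip_width: 0.0007
grip_force: 2.7
```

```bash
python3 -m pendant '[[[-0.002,0,0,0,0,0,0],[-0.002,0,0,0,0,0,0],[-0.002,0,0,0,0,0,0],[0,0,0,0,0,0,0],[0,0,0,0,0,0,0]]]'
python3 -m pendant '[[[-0.002,0,0,0,0,0,0],[-0.002,0,0,0,0,0,0],[-0.002,0,0,0,0,0,0],[0,0,0,0,0,0,0],[0,0,0,0,0,0,0]]]'
```

```text
time: 5.35
position: [0.5235, 0.0691, 0.1047]
tool_rot: [0.004, 1.0, 0.0, -0.009]
ft_force: [-13.4, 0.7, 8.0]
grip_width: 0.0005
grip_force: 6.7
time: 5.98
position: [0.5239, 0.0693, 0.1044]
tool_rot: [0.004, 1.0, 0.001, -0.015]
ft_force: [-20.9, -0.6, 15.3]
grip_width: 0.0004
grip_force: 11.4
```

```bash
python3 -m pendant '[[[0.02,0,0,0,0,0,0],[0.02,0,-0.02,0,0,0,0],[0,0,-0.05,0,0,0,1],[0.03,0.03,0,0,0,0,1],[0.024,0.047,0,0,0,0,1]]]'
python3 -m pendant '[[[0,0,0,0,0,0,1],[0,0,0,0,0,0,1],[0,0,0,0,0,0,1],[0,0,0,0,0,0,1],[0,0,0,0,0,0,1]]]'
python3 - <<'E'
from h import *
s,t=cam("scene"),cam("top")
crop(s,310,150,450,250,5,"pics/s2.png")
delta([.4376,.1467,.076],179.6)
E
```

```text
time: 6.6
position: [0.4458, 0.1463, 0.1767]
tool_rot: [0.007, 1.0, 0.0, 0.003]
ft_force: [0.6, 0.6, -0.5]
grip_width: 0.0224
grip_force: 0.0
time: 7.22
position: [0.445, 0.1457, 0.1754]
tool_rot: [0.005, 1.0, -0.0, 0.0]
ft_force: [-0.8, -0.9, 0.1]
grip_width: 0.0725
grip_force: 0.0
t 7.33 pos [0.4448 0.1459 0.1755] heading 179.4 tilt [-1.e-04 -0.e+00 -1.e+00] d_mm [ 7.2  0.8 99.5] turn -0.2047004644454944 |d| 0.0997
```

View pics/s2.png

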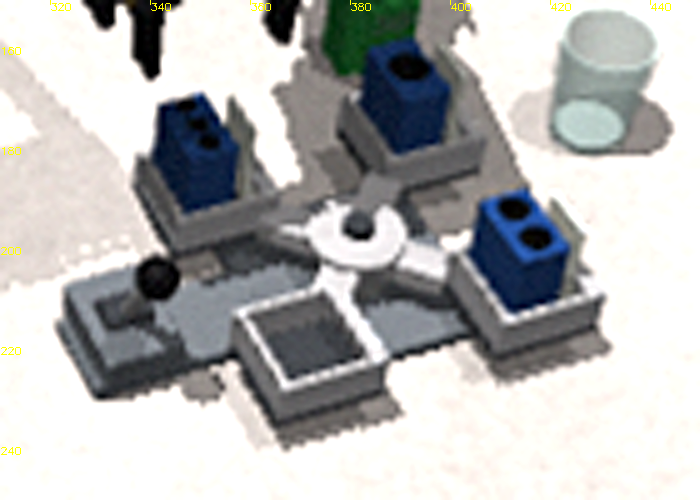

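The lever ball is now at (340,205), leaning to +x: locked. I'm grasping insert_three next.

```bash
python3 -m pendant '[[[0.007,0.001,0,0,0,0,1],[0,0,0.03,0,0,0,1],[0,0,0.03,0,0,0,1],[0,0,0.03,0,0,0,1],[0,0,0.01,0,0,0,1]]]' 22
python3 -m pendant '[[[0,0,0,0,0,0,0.2],[0,0,0,0,0,0,0.2],[0,0,0,0,0,0,0.2],[0,0,0,0,0,0,0.2],[0,0,0,0,0,0,0.2]]]' 22
python3 -m pendant '[[[0,0,0,0,0,0,0.2],[0,0,0,0,0,0,0.2],[0,0,0,0,0,0,0.2],[0,0,0,0,0,0,0.2],[0,0,0,0,0,0,0.2]]]' 22
```

```text
time: 7.95
position: [0.4361, 0.1472, 0.0743]
tool_rot: [0.005, 1.0, -0.0, -0.002]
ft_force: [1.2, 0.1, -0.7]
grip_width: 0.0867
grip_force: 0.0
time: 8.57
position: [0.438, 0.1479, 0.0761]
tool_rot: [0.005, 1.0, 0.001, 0.001]
ft_force: [-0.0, 4.3, 3.9]
grip_width: 0.0453
grip_force: 2.3
time: 9.2
position: [0.438, 0.1471, 0.0763]
tool_rot: [0.005, 1.0, -0.0, 0.001]
ft_force: [-0.5, -0.3, 7.1]
grip_width: 0.0359
grip_force: 22.0
```

```bash
python3 -m pendant '[[[0,0,-0.004,0,0,0,0.2],[0,0,-0.004,0,0,0,0.2],[0,0,-0.004,0,0,0,0.2],[0,0,-0.004,0,0,0,0.2],[0,0,-0.004,0,0,0,0.2]]]' 22
python3 -m pendant '[[[0,0,-0.025,0,0,0,0.2],[0,0,-0.025,0,0,0,0.2],[0,0,-0.025,0,0,0,0.2],[0,0,-0.025,0,0,0,0.2],[0,0,-0.025,0,0,0,0.2]]]' 22
```

```text
time: 9.82
position: [0.4375, 0.1473, 0.0958]
tool_rot: [0.005, 1.0, -0.0, -0.0]
ft_force: [-0.4, 0.7, -2.0]
grip_width: 0.036
grip_force: 22.0
time: 10.45
position: [0.4371, 0.1472, 0.2215]
tool_rot: [0.005, 1.0, -0.0, -0.0]
ft_force: [0.3, -0.0, -1.0]
grip_width: 0.0364
grip_force: 22.0
```

```bash
python3 -m pendant '[[[-0.035,-0.045,-0.005,0,0,0,0.2],[-0.035,-0.045,-0.005,0,0,0,0.2],[-0.035,-0.045,-0.005,0,0,0,0.2],[-0.035,-0.045,-0.005,0,0,0,0.2],[-0.035,-0.045,-0.005,0,0,0,0.2]]]'
python3 -m pendant '[[[-0.035,-0.045,-0.005,0,0,0,0.2],[0,0,0,0,0,0,0.2],[0,0,0,0,0,0,0.2],[0,0,0,0,0,0,0.2],[0,0,0,0,0,0,0.2]]]'
python3 - <<'E'
from h import *
import pickle
delta([.65,-.12,.25])
c=cam("wrist");pickle.dump(c,open("w2.pkl","wb"))
cv2.imwrite("pics/w2.png",c["img"][:,:,::-1])
E
```

```text
time: 11.08
position: [0.6108, -0.0809, 0.2456]
tool_rot: [0.005, 1.0, 0.0, -0.0]
ft_force: [0.4, 0.1, -0.5]
grip_width: 0.0363
grip_force: 22.0
time: 11.7
position: [0.6442, -0.1234, 0.2507]
tool_rot: [0.004, 1.0, 0.0, -0.0]
ft_force: [-0.4, -0.3, -1.7]
grip_width: 0.036
grip_force: 22.0
t 11.7 pos [ 0.6442 -0.1234  0.2507] heading 179.52 tilt [-7.e-04  3.e-04 -1.e+00] d_mm [-5.7  3.4  0.7] turn None |d| 0.0067
```

View pics/w2.png

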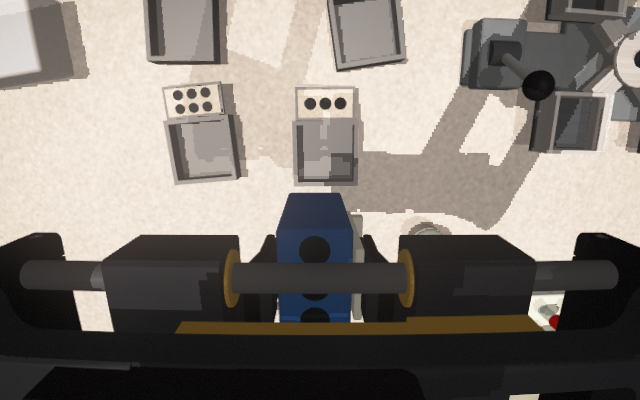

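The view shows caddy_six (203,150) with label (193,100), and caddy_three (325,150) with its three-hole label (325,103). The held insert is at (315,260).

```bash
cat >> h.py <<'E'
def label(c,box,th=70):
    """dark hole discs within box -> list of uv"""
    x0,y0,x1,y1=box;m=(c["img"][y0:y1,x0:x1].max(2)<th).astype(np.uint8);n,l,st,ct=cv2.connectedComponentsWithStats(m)
    return [(ct[i]+[x0,y0],st[i,4]) for i in range(1,n) if st[i,4]>25]
E
python3 - <<'E'
from h import *
import pickle
c=pickle.load(open("w2.pkl","rb"))
crop(c,155,75,375,195,3,"pics/w2c.png")
for b in((300,93,350,113),(168,86,218,116)):
    L=label(c,b);P=np.array([onz(c,u,.024) for u,a in L]);print([a for u,a in L],P.round(4).tolist(),P.mean(0).round(4))
E
```

```text
[np.int32(84), np.int32(79), np.int32(89)] [[0.5576, -0.1325, 0.024], [0.558, -0.1164, 0.024], [0.5574, -0.1003, 0.024]] [ 0.5577 -0.1164  0.024 ]
[] [] nan<stdin>:6: RuntimeWarning: Mean of empty slice.
  ret = ret.dtype.type(ret / rcount)
```

View pics/w2c.png

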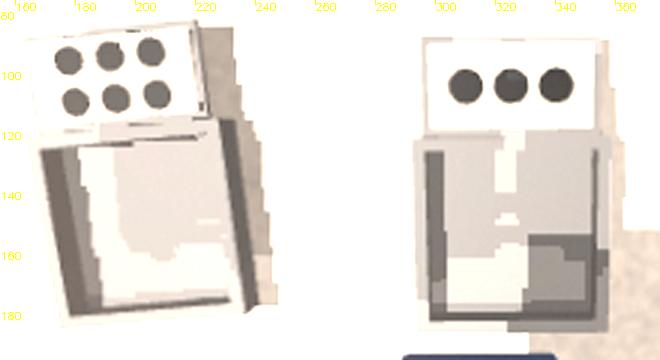

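Run:
```python
from h import *
import pickle
c=pickle.load(open("w2.pkl","rb"))
for q in [[(425,150),(598,150),(595,320),(430,320)],[(414,134),(611,134),(608,331),(417,331)]]:
    P=np.array([onz(c,(155+x/3,75+y/3),.025) for x,y in q]);print(P[:,:2].round(4).tolist(),P.mean(0).round(4),[np.linalg.norm(P[i]-P[i-1]).round(4) for i in range(4)])
```

```text
[[0.5808, -0.1479], [0.5813, -0.0839], [0.6453, -0.084], [0.6447, -0.1475]] [ 0.613  -0.1158  0.025 ] [np.float64(0.0639), np.float64(0.064), np.float64(0.0639), np.float64(0.0635)]
[[0.575, -0.1518], [0.5756, -0.0792], [0.6496, -0.0789], [0.649, -0.1527]] [ 0.6123 -0.1156  0.025 ] [np.float64(0.074), np.float64(0.0727), np.float64(0.074), np.float64(0.0738)]
```

```bash
python3 -m pendant '[[[0.0315,-0.0005,0.03,0,0,-0.4,0.2],[0,0,0.045,0,0,0,0.2],[0,0,0.045,0,0,0,0.2],[0,0,0.03,0,0,0,0.2],[0,0,0.0,0,0,0,0.2]]]'
python3 -c "
from h import *
delta([.6127,-.1238,.052],180)"
```

```text
time: 12.38
position: [0.6114, -0.1237, 0.0983]
tool_rot: [0.001, 1.0, 0.001, -0.003]
ft_force: [-0.2, 1.0, -0.5]
grip_width: 0.036
grip_force: 22.0
t 12.38 pos [ 0.6114 -0.1237  0.0983] heading 179.87 tilt [-0.0056  0.0022 -1.    ] d_mm [-1.6 -0.2 46.3] turn -0.1256630084602648 |d| 0.0463
```

```bash
python3 -m pendant '[[[-0.001,0,0.015,0,0,0,0.2],[0,0,0.015,0,0,0,0.2],[0,0,0.012,0,0,0,0.2],[0,0,0.002,0,0,0,0.2],[0,0,0,0,0,0,0.2]]]'
python3 -m pendant '[[[0,0,0.002,0,0,0,0.2],[0,0,0.001,0,0,0,0.2],[0,0,0.0,0,0,0,0.2],[0,0,0,0,0,0,0.2],[0,0,0,0,0,0,0.2]]]'
```

```text
time: 13.0
position: [0.6145, -0.125, 0.0565]
tool_rot: [0.001, 1.0, -0.0, 0.0]
ft_force: [-0.5, -0.2, -1.2]
grip_width: 0.0357
grip_force: 22.0
time: 13.62
position: [0.6145, -0.1249, 0.0536]
tool_rot: [0.001, 1.0, -0.0, 0.0]
ft_force: [0.0, 0.2, -0.6]
grip_width: 0.0361
grip_force: 22.0
```

```bash
python3 -m pendant '[[[0,0,0.001,0,0,0,0.2],[0,0,0.001,0,0,0,0.2],[0,0,0.0005,0,0,0,0.2],[0,0,0,0,0,0,0.2],[0,0,0,0,0,0,0.2]]]'
python3 -m pendant '[[[0,0,0,0,0,0,0.7],[0,0,0,0,0,0,0.8],[0,0,0,0,0,0,1],[0,0,0,0,0,0,1],[0,0,0,0,0,0,1]]]'
python3 -m pendant '[[[0,0,0,0,0,0,1],[0,0,-0.04,0,0,0,1],[0,0,-0.05,0,0,0,1],[0,0,-0.05,0,0,0,1],[0,0,-0.03,0,0,0,1]]]'
```

```text
time: 14.25
position: [0.6144, -0.125, 0.0514]
tool_rot: [0.001, 1.0, -0.0, 0.0]
ft_force: [-0.6, 0.5, 2.4]
grip_width: 0.036
grip_force: 22.0
time: 14.88
position: [0.6144, -0.1251, 0.0509]
tool_rot: [0.001, 1.0, -0.0, -0.0]
ft_force: [1.6, 0.2, 0.3]
grip_width: 0.0781
grip_force: 0.0
time: 15.5
position: [0.6153, -0.1254, 0.2241]
tool_rot: [0.001, 1.0, -0.001, 0.002]
ft_force: [0.2, 0.0, 0.2]
grip_width: 0.0871
grip_force: 0.0
```

```bash
python3 -m pendant '[[[-0.005,0.05,0,0,0,0,1],[-0.005,0.05,0,0,0,0,1],[-0.005,0.05,0,0,0,0,1],[-0.005,0.05,0,0,0,0,1],[-0.005,0.05,0,0,0,0,1]]]'
python3 -m pendant '[[[-0.005,0.05,0,0,0,0,1],[-0.005,0.05,0,0,0,0,1],[-0.005,0.05,0,0,0,0,1],[0,0,0,0,0,0,1],[0,0,0,0,0,0,1]]]'
python3 - <<'E'
from h import *
import pickle
c=cam("wrist");t=cam("top")
delta([.5786,.2859,.076],179.5)
a=c["img"];im=np.vstack([cv2.convertScaleAbs(a[:240,:,::-1],alpha=1),cv2.resize(t["img"][140:260,300:460,::-1],None,fx=4,fy=3)]);cv2.imwrite("pics/w3.png",im)
pickle.dump(c,open("w3.pkl","wb"))
for u,ar in label(c,(200,60,480,240),60): print(ar,u.round(1),onz(c,u,.1).round(4))
E
```

```text
time: 16.12
position: [0.64, 0.1265, 0.2211]
tool_rot: [0.001, 1.0, -0.0, 0.0]
ft_force: [0.3, 0.3, -0.1]
grip_width: 0.0871
grip_force: 0.0
time: 16.75
position: [0.6551, 0.2746, 0.2206]
tool_rot: [0.001, 1.0, -0.0, -0.0]
ft_force: [0.1, 0.8, 0.1]
grip_width: 0.0869
grip_force: 0.0
t 16.85 pos [0.6555 0.2735 0.2209] heading 179.76 tilt [-6.e-04 -6.e-04 -1.e+00] d_mm [ 76.8  12.1 145. ] turn 0.26148320272133674 |d| 0.1645
412 [330.3  93.8] [0.5662 0.2831 0.1   ]
395 [354.2 114.8] [0.5823 0.3022 0.1   ]
363 [329.6 126.4] [0.5913 0.2826 0.1   ]
60 [223.4 237.7] [0.6857 0.1903 0.1   ]
58 [413.7 237.7] [0.6861 0.3568 0.1   ]
```

View pics/w3.png

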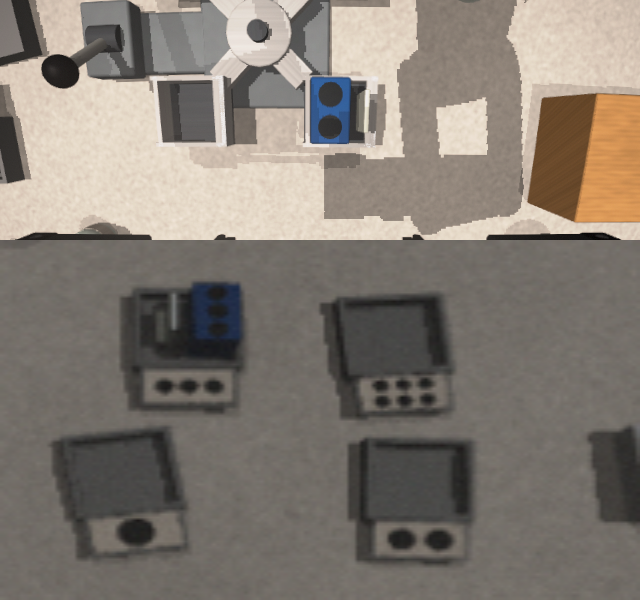

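Insert_three stands in caddy_three. Insert_two is at (330,110) in the wrist view, its centre agrees with the stand geometry, and I'm picking it now.

```bash
python3 -m pendant '[[[0.04,0.006,0.015,0,0,0,1],[0.037,0.006,0.03,0,0,0,1],[0,0,0.03,0,0,0,1],[0,0,0.02,0,0,0,1],[0,0,0,0,0,0,1]]]' 22
python3 -c "
from h import *
delta([.5787,.2853,.076],179.5)"
```

```text
time: 17.48
position: [0.5776, 0.2854, 0.1247]
tool_rot: [0.002, 1.0, -0.001, -0.002]
ft_force: [-0.4, 1.1, -0.8]
grip_width: 0.0872
grip_force: 0.0
t 17.48 pos [0.5776 0.2854 0.1247] heading 179.73 tilt [-0.0038 -0.0013 -1.    ] d_mm [-1.3 -0.  48.6] turn 0.22784614695049754 |d| 0.0487
```

```bash
python3 -m pendant '[[[0,0,0.02,0,0,0,1],[0,0,0.02,0,0,0,1],[0,0,0.009,0,0,0,1],[0,0,0,0,0,0,1],[0,0,0,0,0,0,1]]]' 22
python3 -m pendant '[[[0,0,0,0,0,0,0.2],[0,0,0,0,0,0,0.2],[0,0,0,0,0,0,0.2],[0,0,0,0,0,0,0.2],[0,0,0,0,0,0,0.2]]]' 22
python3 -m pendant '[[[0,0,0,0,0,0,0.2],[0,0,0,0,0,0,0.2],[0,0,0,0,0,0,0.2],[0,0,0,0,0,0,0.2],[0,0,0,0,0,0,0.2]]]' 22
```

```text
time: 18.1
position: [0.5791, 0.2873, 0.0776]
tool_rot: [0.001, 1.0, 0.0, 0.001]
ft_force: [0.5, -0.8, 0.4]
grip_width: 0.0873
grip_force: 0.0
time: 18.73
position: [0.5789, 0.288, 0.0773]
tool_rot: [0.002, 1.0, 0.001, 0.0]
ft_force: [-0.3, 3.9, 0.8]
grip_width: 0.0448
grip_force: 1.9
time: 19.35
position: [0.5787, 0.2867, 0.0774]
tool_rot: [0.001, 1.0, -0.0, 0.0]
ft_force: [-0.7, -2.2, 5.8]
grip_width: 0.0364
grip_force: 22.0
```

```bash
python3 -m pendant '[[[0,0,-0.004,0,0,0,0.2],[0,0,-0.004,0,0,0,0.2],[0,0,-0.004,0,0,0,0.2],[0,0,-0.004,0,0,0,0.2],[0,0,-0.004,0,0,0,0.2]]]' 22
python3 -m pendant '[[[0,0,-0.03,0,0,0,0.2],[0,0,-0.03,0,0,0,0.2],[0,0,-0.03,0,0,0,0.2],[0,0,-0.03,0,0,0,0.2],[0,0,-0.03,0,0,0,0.2]]]' 22
python3 -m pendant '[[[0.006,-0.049,0,0,0,0,0.2],[0.006,-0.049,0,0,0,0,0.2],[0.006,-0.049,0,0,0,0,0.2],[0.006,-0.049,0,0,0,0,0.2],[0.006,-0.049,0,0,0,0,0.2]]]'
python3 -m pendant '[[[0.006,-0.049,0,0,0,0,0.2],[0.006,-0.049,0,0,0,0,0.2],[0.006,-0.049,0,0,0,0,0.2],[0.006,-0.049,0,0,0,0,0.2],[0.006,-0.049,0,0,0,0,0.2]]]'
python3 -m pendant '[[[0,0,0,0,0,0,0.2],[0,0,0,0,0,0,0.2],[0,0,0,0,0,0,0.2],[0,0,0,0,0,0,0.2],[0,0,0,0,0,0,0.2]]]'
python3 - <<'E'
from h import *
import pickle
delta([.52,-.2,.25])
c=cam("wrist");pickle.dump(c,open("w4.pkl","wb"))
crop(c,160,20,480,260,2,"pics/w4.png")
E
```

```text
time: 19.98
position: [0.5785, 0.2872, 0.0973]
tool_rot: [0.001, 1.0, 0.0, -0.0]
ft_force: [-0.6, 0.1, -1.8]
grip_width: 0.0361
grip_force: 22.0
time: 20.6
position: [0.5783, 0.2871, 0.2482]
tool_rot: [0.001, 1.0, -0.0, -0.0]
ft_force: [1.3, 0.1, -1.1]
grip_width: 0.036
grip_force: 22.0
time: 21.22
position: [0.5475, 0.0408, 0.2474]
tool_rot: [0.001, 1.0, -0.0, 0.0]
ft_force: [1.0, -0.9, -1.0]
grip_width: 0.036
grip_force: 22.0
time: 21.85
position: [0.5168, -0.2042, 0.2474]
tool_rot: [0.001, 1.0, -0.0, 0.0]
ft_force: [0.8, -0.2, -0.9]
grip_width: 0.0359
grip_force: 22.0
time: 22.48
position: [0.5174, -0.2018, 0.2471]
tool_rot: [0.001, 1.0, 0.0, 0.0]
ft_force: [0.5, 0.2, -0.6]
grip_width: 0.0358
grip_force: 22.0
t 22.48 pos [ 0.5174 -0.2018  0.2471] heading 179.92 tilt [ 0.  0. -1.] d_mm [-2.6  1.8 -2.9] turn None |d| 0.0043
```

View pics/w4.png

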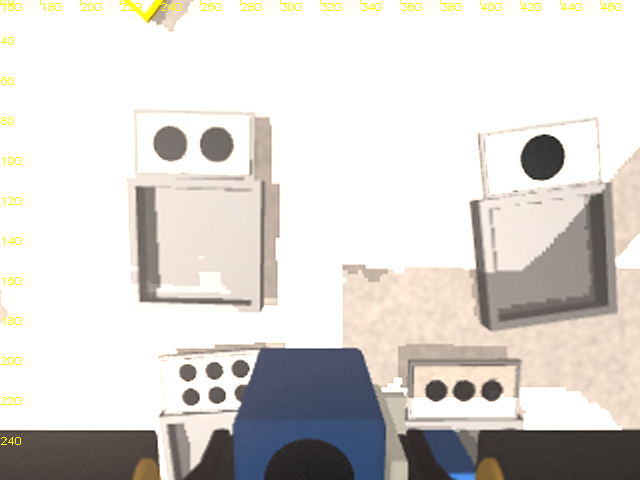

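Run:
```python
from h import *
import pickle
c=pickle.load(open("w4.pkl","rb"))
f=lambda q,z:np.array([onz(c,(160+x/2,20+y/2),z)[:2] for x,y in q])
def show(n,q,z=.025):
    P=f(q,z);S=[np.linalg.norm(P[i]-P[i-1]).round(4) for i in range(4)]
    print(n,P.round(4).tolist(),P.mean(0).round(4),S,"yaw",[np.degrees(np.arctan2(*(b-a)[::-1])).round(1) for a,b in((P[0],P[3]),(P[1],P[2]))],[np.degrees(np.arctan2(-(b-a)[0],(b-a)[1])).round(1) for a,b in((P[0],P[1]),(P[3],P[2]))])
show("two out",[(127,179),(266,179),(262,311),(136,304)])
show("one out",[(471,203),(607,184),(616,311),(490,329)])
for b in((230,80,285,105),(415,85,447,112)):
    for u,a in label(c,b): print(a,onz(c,u,.024).round(4))
c1=pickle.load(open("w1.pkl","rb"))
for u,a in label(c1,(138,126,162,152),110): print("one before",a,onz(c1,u,.024).round(4))
```

```text
two out [[0.4371, -0.3065], [0.4377, -0.2304], [0.5104, -0.2341], [0.5061, -0.306]] [ 0.4728 -0.2692] [np.float64(0.069), np.float64(0.0761), np.float64(0.0728), np.float64(0.072)] yaw [np.float64(0.4), np.float64(-2.9)] [np.float64(-0.5), np.float64(-3.4)]
one out [[0.4503, -0.1179], [0.4394, -0.0428], [0.5103, -0.0304], [0.5209, -0.1032]] [ 0.4802 -0.0736] [np.float64(0.0721), np.float64(0.0759), np.float64(0.0719), np.float64(0.0736)] yaw [np.float64(11.8), np.float64(9.9)] [np.float64(8.3), np.float64(8.3)]
380 [ 0.4253 -0.08    0.024 ]
one before 347 [ 0.4033 -0.1106  0.024 ]
```

Caddy_one has been knocked: its label hole moved from (0.403,-0.111) to (0.425,-0.080). I'll refine caddy_two next.

Run:
```python
from h import *
import pickle
c=pickle.load(open("w4.pkl","rb"))
P=[onz(c,u,.024)[:2] for u,a in label(c,(230,80,285,105),120)];P=np.array(P);print(P.round(4))
d=P[-1]-P[0];d=d*np.sign(d[1]);y=np.degrees(np.arctan2(-d[0],d[1]));n=np.array([d[1],-d[0]])/np.linalg.norm(d)
print("yaw",y,"centre",P.mean(0)+.055*n)
I=cv2.resize(c["img"][100:180,215:305,::-1],None,fx=7,fy=7,interpolation=cv2.INTER_CUBIC);cv2.imwrite("pics/c2.png",cv2.convertScaleAbs(I,alpha=.95))
```

```text
[[ 0.4182 -0.2825]
 [ 0.419  -0.2574]]
yaw -1.6215889433828907 centre [ 0.47357783 -0.27151041]
```

View pics/c2.png

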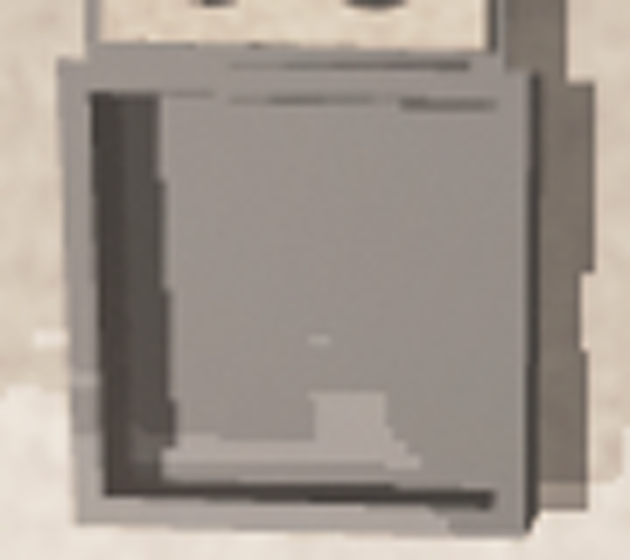

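Run:
```python
from h import *
import pickle
c=pickle.load(open("w4.pkl","rb"))
P=np.array([onz(c,(215+x/7,100+y/7),.025)[:2] for x,y in [(57,60),(532,72),(528,533),(78,524)]]);C=P.mean(0)
print(P.round(4),C,[np.linalg.norm(P[i]-P[i-1]).round(4) for i in range(4)])
delta([C[0],C[1]-.008,.0535],178.4)
```

```text
[[ 0.4361 -0.3068]
 [ 0.4385 -0.2326]
 [ 0.5111 -0.2347]
 [ 0.5093 -0.3083]] [ 0.47374492 -0.27060734] [np.float64(0.0733), np.float64(0.0743), np.float64(0.0726), np.float64(0.0736)]
t 22.52 pos [ 0.5173 -0.202   0.2471] heading 179.9 tilt [ 0. -0. -1.] d_mm [ 43.5 -76.6 193.6] turn 1.5023902162047875 |d| 0.2127
```

```bash
python3 -m pendant '[[[0.022,-0.038,0,0,0,0,0.2],[0.0215,-0.039,0,0,0,1.5,0.2],[0,0,0.05,0,0,0,0.2],[0,0,0.05,0,0,0,0.2],[0,0,0.045,0,0,0,0.2]]]'
python3 -m pendant '[[[0,0,0,0,0,0,0.2],[0,0,0,0,0,0,0.2],[0,0,0,0,0,0,0.2],[0,0,0,0,0,0,0.2],[0,0,0,0,0,0,0.2]]]'
python3 -c "
from h import *
delta([.4737,-.279,.0535],178.4)"
```

```text
time: 23.15
position: [0.4735, -0.2797, 0.1008]
tool_rot: [0.015, 1.0, -0.0, 0.0]
ft_force: [0.2, -0.2, -1.6]
grip_width: 0.0358
grip_force: 22.0
time: 23.78
position: [0.4739, -0.2798, 0.1031]
tool_rot: [0.014, 1.0, -0.001, 0.001]
ft_force: [-0.2, 0.9, -1.3]
grip_width: 0.0357
grip_force: 22.0
t 23.77 pos [ 0.4739 -0.2798  0.1031] heading 178.34 tilt [ 0.0014 -0.0013 -1.    ] d_mm [ 0.3  0.9 49.6] turn -0.05548341277892632 |d| 0.0496
```

```bash
python3 -m pendant '[[[0,0.001,0.015,0,0,0,0.2],[0,0,0.015,0,0,0,0.2],[0,0,0.015,0,0,0,0.2],[0,0,0.003,0,0,0,0.2],[0,0,0.0015,0,0,0,0.2]]]'
python3 -m pendant '[[[0,0,0.0015,0,0,0,0.2],[0,0,0,0,0,0,0.2],[0,0,0,0,0,0,0.2],[0,0,0,0,0,0,0.2],[0,0,0,0,0,0,0.2]]]'
```

```text
time: 24.4
position: [0.4726, -0.2779, 0.0523]
tool_rot: [0.014, 1.0, 0.001, -0.001]
ft_force: [-3.7, 0.8, 8.3]
grip_width: 0.036
grip_force: 22.0
time: 25.02
position: [0.4727, -0.2779, 0.0523]
tool_rot: [0.014, 1.0, 0.001, -0.001]
ft_force: [-3.2, 1.8, 9.9]
grip_width: 0.0364
grip_force: 22.0
```

```bash
python3 -m pendant '[[[0,0,0,0,0,0,0.7],[0,0,0,0,0,0,0.8],[0,0,0,0,0,0,1],[0,0,0,0,0,0,1],[0,0,0,0,0,0,1]]]'
python3 -m pendant '[[[0,0,-0.01,0,0,0,1],[0,0,-0.04,0,0,0,1],[0,0,-0.05,0,0,0,1],[0,0,-0.05,0,0,0,1],[0,0,-0.03,0,0,-1.3,1]]]'
python3 -m pendant '[[[0.003,0.052,0,0,0,0,1],[0.003,0.052,0,0,0,0,1],[0.003,0.052,0,0,0,0,1],[0.003,0.052,0,0,0,0,1],[0.003,0.052,0,0,0,0,1]]]'
python3 - <<'E'
from h import *
delta([.4387,.2869,.076],179.5)
E
python3 -m pendant '[[[0.003,0.052,0,0,0,0,1],[0.003,0.052,0,0,0,0,1],[0.003,0.052,0,0,0,0,1],[0.003,0.052,0,0,0,0,1],[0.003,0.052,0,0,0,0,1]]]'
python3 - <<'E'
from h import *
delta([.4387,.2869,.076],179.5)
c=cam("wrist")
for u,a in label(c,(200,30,480,235),60): print(a,u.round(1),onz(c,u,.1).round(4))
E
```

```text
time: 25.65
position: [0.4737, -0.2789, 0.0509]
tool_rot: [0.015, 1.0, -0.0, 0.0]
ft_force: [0.5, 0.0, 0.4]
grip_width: 0.0778
grip_force: 0.0
time: 26.28
position: [0.4742, -0.2792, 0.2345]
tool_rot: [0.003, 1.0, -0.002, 0.002]
ft_force: [0.0, -0.8, -0.6]
grip_width: 0.0872
grip_force: 0.0
time: 26.9
position: [0.4599, -0.0169, 0.2318]
tool_rot: [0.003, 1.0, -0.0, 0.001]
ft_force: [0.9, 0.1, 0.0]
grip_width: 0.0868
grip_force: 0.0
t 26.9 pos [ 0.4599 -0.0169  0.2318] heading 179.61 tilt [ 1.3e-03 -3.0e-04 -1.0e+00] d_mm [ 23.5 303.7 155.7] turn 0.1102474402366056 |d| 0.3421
time: 27.52
position: [0.4466, 0.2433, 0.2318]
tool_rot: [0.003, 1.0, 0.0, 0.001]
ft_force: [0.9, 0.5, 0.2]
grip_width: 0.0873
grip_force: 0.0
t 27.52 pos [0.4466 0.2433 0.2318] heading 179.65 tilt [ 1.3e-03  1.0e-04 -1.0e+00] d_mm [  8.3  43.5 155.8] turn 0.14774064519875196 |d| 0.162
632 [414.3  58. ] [0.3294 0.3201 0.1   ]
54 [389.2 159.7] [0.4113 0.3032 0.1   ]
636 [366.2 191.3] [0.4388 0.2842 0.1   ]
```

```bash
python3 -m pendant '[[[0.008,0.0435,0.02,0,0,0,1],[0,0,0.045,0,0,0,1],[0,0,0.045,0,0,0,1],[0,0,0,0,0,0,1],[0,0,0,0,0,0,1]]]' 22
python3 -m pendant '[[[0,0,0.02,0,0,0,1],[0,0,0.02,0,0,0,1],[0,0,0.006,0,0,0,1],[0,0,0,0,0,0,1],[0,0,0,0,0,0,1]]]' 22
python3 -m pendant '[[[0,0,0,0,0,0,0.2],[0,0,0,0,0,0,0.2],[0,0,0,0,0,0,0.2],[0,0,0,0,0,0,0.2],[0,0,0,0,0,0,0.2]]]' 22
python3 -m pendant '[[[0,0,0,0,0,0,0.2],[0,0,0,0,0,0,0.2],[0,0,0,0,0,0,0.2],[0,0,0,0,0,0,0.2],[0,0,0,0,0,0,0.2]]]' 22
```

```text
time: 28.2
position: [0.4401, 0.2853, 0.1224]
tool_rot: [0.003, 1.0, 0.0, 0.001]
ft_force: [-0.4, -0.6, 0.7]
grip_width: 0.0871
grip_force: 0.0
time: 28.82
position: [0.4399, 0.2855, 0.0763]
tool_rot: [0.003, 1.0, 0.0, 0.001]
ft_force: [-0.7, 0.3, -0.1]
grip_width: 0.0873
grip_force: 0.0
time: 29.45
position: [0.4393, 0.2861, 0.0752]
tool_rot: [0.004, 1.0, 0.001, 0.0]
ft_force: [-1.0, 5.1, 0.9]
grip_width: 0.0448
grip_force: 2.7
time: 30.08
position: [0.4394, 0.2858, 0.0753]
tool_rot: [0.003, 1.0, 0.001, 0.0]
ft_force: [-0.8, 5.0, 3.6]
grip_width: 0.0362
grip_force: 22.0
```

```bash
python3 -m pendant '[[[0,0,-0.004,0,0,0,0.2],[0,0,-0.004,0,0,0,0.2],[0,0,-0.004,0,0,0,0.2],[0,0,-0.004,0,0,0,0.2],[0,0,-0.004,0,0,0,0.2]]]' 22
python3 -m pendant '[[[0,0,-0.03,0,0,0,0.2],[0,0,-0.03,0,0,0,0.2],[0,0,-0.03,0,0,0,0.2],[0,0,-0.03,0,0,0,0.2],[0,0,-0.03,0,0,0,0.2]]]' 22
python3 -m pendant '[[[-0.01,-0.048,0,0,0,0,0.2],[-0.01,-0.048,0,0,0,0,0.2],[-0.01,-0.048,0,0,0,0,0.2],[-0.01,-0.048,0,0,0,0,0.2],[-0.01,-0.048,0,0,0,0,0.2]]]'
python3 -m pendant '[[[-0.01,-0.048,0,0,0,0,0.2],[-0.01,-0.048,0,0,0,0,0.2],[-0.01,-0.048,0,0,0,0,0.2],[-0.01,-0.048,0,0,0,0,0.2],[0,0,0,0,0,0,0.2]]]'
python3 -m pendant '[[[0,0,0,0,0,0,0.2],[0,0,0,0,0,0,0.2],[0,0,0,0,0,0,0.2],[0,0,0,0,0,0,0.2],[0,0,0,0,0,0,0.2]]]'
python3 - <<'E'
from h import *
import pickle
delta([.52,-.2,.25])
c=cam("wrist");pickle.dump(c,open("w5.pkl","wb"))
a=c["img"][:235,200:,::-1]
cv2.imwrite("pics/w5.png",cv2.resize(c["img"][70:195,300:460,::-1],None,fx=5,fy=4.8,interpolation=cv2.INTER_CUBIC))
for u,ar in label(c,(200,30,520,220),90): print(ar,u.round(1),onz(c,u,.024).round(4))
E
```

```text
time: 30.7
position: [0.439, 0.2858, 0.0944]
tool_rot: [0.004, 1.0, 0.001, -0.0]
ft_force: [0.2, 5.3, -5.1]
grip_width: 0.0358
grip_force: 22.0
time: 31.32
position: [0.4382, 0.2837, 0.2451]
tool_rot: [0.003, 1.0, -0.002, -0.001]
ft_force: [1.1, 0.9, -1.3]
grip_width: 0.0364
grip_force: 22.0
time: 31.95
position: [0.4864, 0.0425, 0.2442]
tool_rot: [0.003, 1.0, -0.001, -0.002]
ft_force: [0.9, -0.4, -1.5]
grip_width: 0.0358
grip_force: 22.0
time: 32.58
position: [0.526, -0.1516, 0.2441]
tool_rot: [0.005, 1.0, -0.001, -0.001]
ft_force: [0.2, 1.5, -0.9]
grip_width: 0.0357
grip_force: 22.0
time: 33.2
position: [0.5264, -0.147, 0.2452]
tool_rot: [0.003, 1.0, -0.0, 0.0]
ft_force: [0.3, -0.1, -1.9]
grip_width: 0.0361
grip_force: 22.0
t 33.2 pos [ 0.5264 -0.147   0.2452] heading 179.68 tilt [ 2.e-04 -2.e-04 -1.e+00] d_mm [  6.1 -53.   -4.8] turn None |d| 0.0536
213 [216.   83.9] [ 0.4188 -0.2574  0.024 ]
399 [381.3  88.8] [ 0.4254 -0.08    0.024 ]
248 [242.2 133.6] [ 0.4718 -0.232   0.024 ]
580 [397.5 154.2] [ 0.4955 -0.0591  0.024 ]
687 [217.4 135.3] [ 0.4734 -0.2599  0.024 ]
99 [354.8 153.6] [ 0.4948 -0.1071  0.024 ]
80 [211.7 138.1] [ 0.4763 -0.2665  0.024 ]
1655 [493.8 170.6] [0.5142 0.054  0.024 ]
51 [219.1 198.3] [ 0.5453 -0.2636  0.024 ]
52 [232.3 197.3] [ 0.5441 -0.248   0.024 ]
1587 [315.9 207.2] [ 0.5566 -0.1511  0.024 ]
52 [205.7 199.5] [ 0.5466 -0.2795  0.024 ]
93 [359.9 208. ] [ 0.5578 -0.0999  0.024 ]
51 [221.  210.6] [ 0.5601 -0.2626  0.024 ]
47 [234.2 209.6] [ 0.559  -0.2468  0.024 ]
52 [207.8 211.6] [ 0.5612 -0.2784  0.024 ]
44 [254.3 215. ] [ 0.5657 -0.2236  0.024 ]
```

View pics/w5.png

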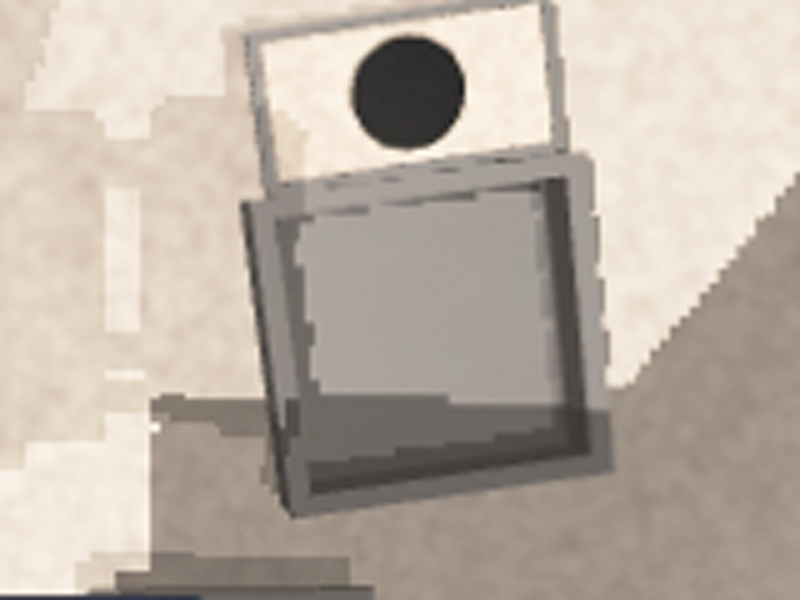

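Run:
```python
from h import *
import pickle
c=pickle.load(open("w5.pkl","rb"))
for q in [[(247,203),(588,153),(611,468),(294,517)],[(275,218),(568,178),(590,455),(310,494)]]:
    P=np.array([onz(c,(300+x/5,70+y/4.8),.025)[:2] for x,y in q]);C=P.mean(0)
    e=(P[3]-P[0]+P[2]-P[1]);f=(P[1]-P[0]+P[2]-P[3])
    print(C,[np.linalg.norm(P[i]-P[i-1]).round(4) for i in range(4)],np.degrees(np.arctan2(e[1],e[0])),np.degrees(np.arctan2(-f[0],f[1])))
h=np.array([.4254,-.08]);d=C-h;yw=np.arctan2(d[1],d[0]);print(np.linalg.norm(d),np.degrees(yw))
T=C-.008*np.array([-np.sin(yw),np.cos(yw)]);print(T)
delta([T[0],T[1],.05],180+np.degrees(yw))
```

```text
[ 0.48032351 -0.07167028] [np.float64(0.0729), np.float64(0.0747), np.float64(0.0722), np.float64(0.0727)] 8.538496800820825 8.780303814940893
[ 0.48038562 -0.07153049] [np.float64(0.0638), np.float64(0.0643), np.float64(0.0636), np.float64(0.0639)] 8.100664817563969 8.041249232715659
0.05563408491465601 8.75652474744569
[ 0.48160351 -0.07943725]
t 33.25 pos [ 0.5264 -0.1471  0.2451] heading 179.67 tilt [ 1.e-04 -1.e-04 -1.e+00] d_mm [ 45.2  67.4 195.1] turn -9.085561487004867 |d| 0.2113
```

```bash
python3 -m pendant '[[[0.0225,0.034,0,0,0,0,0.2],[0.0225,0.0335,0,0,0,0,0.2],[0,0,0.045,0,0,-8.8,0.2],[0,0,0.05,0,0,0,0.2],[0,0,0.045,0,0,0,0.2]]]'
python3 -m pendant '[[[0,0,0,0,0,0,0.2],[0,0,0,0,0,0,0.2],[0,0,0,0,0,0,0.2],[0,0,0,0,0,0,0.2],[0,0,0,0,0,0,0.2]]]'
python3 -c "
from h import *
delta([.4816,-.0795,.0503],188.4)"
```

```text
time: 33.88
position: [0.4822, -0.0796, 0.1041]
tool_rot: [-0.074, 0.997, -0.0, 0.001]
ft_force: [0.6, 0.7, -1.6]
grip_width: 0.0363
grip_force: 22.0
time: 34.5
position: [0.4822, -0.0798, 0.106]
tool_rot: [-0.074, 0.997, -0.0, 0.001]
ft_force: [-0.4, 0.8, -1.6]
grip_width: 0.0361
grip_force: 22.0
t 34.5 pos [ 0.4822 -0.0798  0.106 ] heading -171.56 tilt [ 1.7e-03 -7.0e-04 -1.0e+00] d_mm [ 0.6  0.4 55.7] turn 0.03929634834184981 |d| 0.0557
```

```bash
python3 -m pendant '[[[0.0005,0.0005,0.015,0,0,0,0.2],[0,0,0.015,0,0,0,0.2],[0,0,0.015,0,0,0,0.2],[0,0,0.006,0,0,0,0.2],[0,0,0.002,0,0,0,0.2]]]'
python3 -m pendant '[[[0,0,0.0015,0,0,0,0.2],[0,0,0.0015,0,0,0,0.2],[0,0,0,0,0,0,0.2],[0,0,0,0,0,0,0.2],[0,0,0,0,0,0,0.2]]]'
```

```text
time: 35.12
position: [0.481, -0.0791, 0.0514]
tool_rot: [-0.074, 0.997, 0.0, -0.0]
ft_force: [-1.3, -0.0, -1.5]
grip_width: 0.0363
grip_force: 22.0
time: 35.75
position: [0.4815, -0.0792, 0.0504]
tool_rot: [-0.074, 0.997, -0.0, 0.001]
ft_force: [-0.9, 0.9, 7.4]
grip_width: 0.0361
grip_force: 22.0
```

```bash
python3 -m pendant '[[[0,0,0,0,0,0,0.7],[0,0,0,0,0,0,0.8],[0,0,0,0,0,0,1],[0,0,0,0,0,0,1],[0,0,0,0,0,0,1]]]'
python3 -m pendant '[[[0,0,-0.01,0,0,0,1],[0,0,-0.04,0,0,0,1],[0,0,-0.05,0,0,0,1],[0,0,-0.05,0,0,0,0],[0,0,-0.03,0,0,8.8,0]]]'
python3 -m pendant '[[[-0.025,0.037,0,0,0,0,0],[-0.025,0.037,0,0,0,0,0],[-0.025,0.037,0,0,0,0,0],[-0.028,0.037,0,0,0,0,0],[0,0,0,0,0,0,0]]]'
python3 - <<'E'
from h import *
delta([.585,.0695,.105],179.5)
s,t=cam("scene"),cam("top")
a=cv2.resize(t["img"][150:255,170:440,::-1],(800,310),interpolation=cv2.INTER_CUBIC);b=cv2.resize(s["img"][140:300,180:460,::-1],(800,290),interpolation=cv2.INTER_CUBIC)
cv2.imwrite("pics/v.png",cv2.convertScaleAbs(np.vstack([a,b]),alpha=1.2))
E
```

```text
time: 36.38
position: [0.4813, -0.0794, 0.0489]
tool_rot: [-0.074, 0.997, -0.0, -0.0]
ft_force: [0.5, -0.1, -0.3]
grip_width: 0.0783
grip_force: 0.0
time: 37.0
position: [0.4818, -0.0794, 0.2323]
tool_rot: [0.005, 1.0, -0.001, 0.002]
ft_force: [-0.0, -1.4, -0.3]
grip_width: 0.0744
grip_force: 0.0
time: 37.62
position: [0.5865, 0.0705, 0.2296]
tool_rot: [0.001, 1.0, 0.0, 0.001]
ft_force: [-1.0, -0.7, -0.2]
grip_width: 0.025
grip_force: 0.0
t 37.62 pos [0.5865 0.0705 0.2296] heading 179.85 tilt [ 2.2e-03  3.0e-04 -1.0e+00] d_mm [  1.8  -1.1 124.6] turn 0.35393092979859375 |d| 0.1246
```

View pics/v.png

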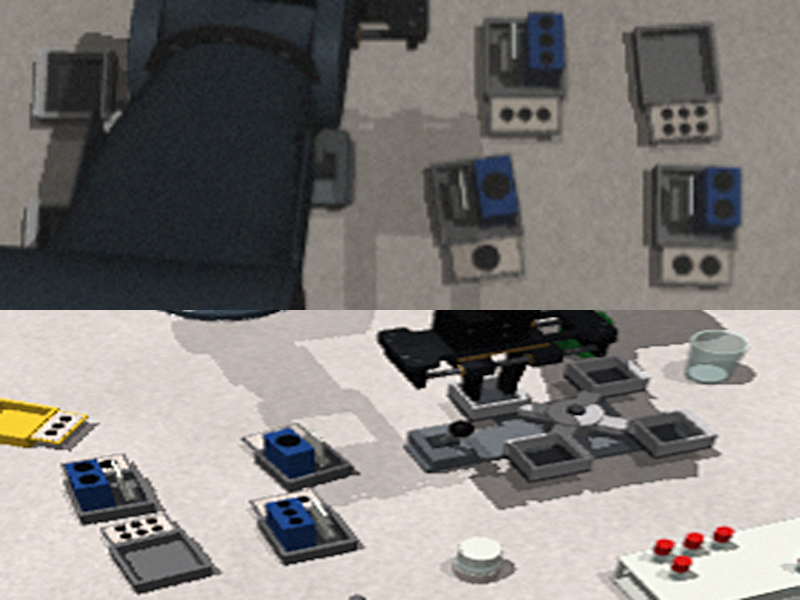

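All three inserts stand in the right caddies and the rotor is empty. Now I'll swing the lever back.

```bash
python3 -m pendant '[[[0.001,-0.001,0.0,0,0,0.3,0],[0,0,0.03,0,0,0,0],[0,0,0.045,0,0,0,0],[0,0,0.045,0,0,0,0],[0,0,0.005,0,0,0,0]]]'
python3 -m pendant '[[[0.02,0,0,0,0,0,0],[0.02,0,0,0,0,0,0],[0.02,0,0,0,0,0,0],[0.01,0,0,0,0,0,0],[0.01,0,0,0,0,0,0]]]'
python3 -m pendant '[[[0.005,0,0,0,0,0,0],[0.003,0,0,0,0,0,0],[0.002,0,0,0,0,0,0],[0,0,0,0,0,0,0],[0,0,0,0,0,0,0]]]'
```

```text
time: 38.35
position: [0.581, 0.0662, 0.1014]
tool_rot: [0.007, 1.0, 0.0, -0.004]
ft_force: [-0.1, 1.0, 0.0]
grip_width: 0.0001
grip_force: 0.0
time: 38.98
position: [0.5052, 0.0676, 0.1053]
tool_rot: [0.006, 1.0, -0.0, 0.002]
ft_force: [1.4, -0.8, -0.7]
grip_width: 0.0002
grip_force: 0.5
time: 39.6
position: [0.4941, 0.0682, 0.1039]
tool_rot: [0.006, 1.0, 0.0, -0.0]
ft_force: [1.1, 0.9, -0.1]
grip_width: 0.0007
grip_force: 0.2
```

```bash
python3 -m pendant '[[[0.002,0,0,0,0,0,0],[0.002,0,0,0,0,0,0],[0.002,0,0,0,0,0,0],[0,0,0,0,0,0,0],[0,0,0,0,0,0,0]]]'
python3 -m pendant '[[[0.002,0,0,0,0,0,0],[0.002,0,0,0,0,0,0],[0.001,0,0,0,0,0,0],[0,0,0,0,0,0,0],[0,0,0,0,0,0,0]]]'
```

```text
time: 40.22
position: [0.4917, 0.0681, 0.1045]
tool_rot: [0.006, 1.0, -0.0, 0.004]
ft_force: [6.0, 0.6, -3.8]
grip_width: 0.0006
grip_force: 3.3
time: 40.85
position: [0.4912, 0.0681, 0.1049]
tool_rot: [0.007, 1.0, -0.0, 0.009]
ft_force: [11.8, 2.0, -8.3]
grip_width: 0.0001
grip_force: 6.4
```

```bash
python3 -m pendant '[[[0.002,0,0,0,0,0,0],[0.002,0,0,0,0,0,0],[0.001,0,0,0,0,0,0],[0,0,0,0,0,0,0],[0,0,0,0,0,0,0]]]'
python3 -m pendant '[[[-0.015,0,0,0,0,0,0],[-0.02,0,0,0,0,0,0],[0,0,-0.05,0,0,0,0],[0,0,-0.05,0,0,0,0],[-0.03,0.02,-0.05,0,0,0,0]]]'
python3 -m pendant '[[[-0.03,0.05,0,0,0,0,0],[-0.03,0.05,0,0,0,0,0],[0,0.05,0,0,0,0,0],[0,0,0,0,0,0,0],[0,0,0,0,0,0,0]]]'
python3 - <<'E'
from h import *
o=get_obs();print(o["position"],o["ft_force"])
s,t=cam("scene"),cam("top")
def ball(c,x0,y0,x1,y1,th):
    m=(c["img"][y0:y1,x0:x1].max(2)<th).astype(np.uint8);n,l,st,ct=cv2.connectedComponentsWithStats(m)
    for i in range(1,n):
        if st[i,4]>8: print(st[i],ct[i]+[x0,y0])
ball(s,318,175,345,215,45);ball(t,268,205,292,228,45)
a=cv2.resize(t["img"][150:255,170:440,::-1],(800,310),interpolation=cv2.INTER_CUBIC);b=cv2.resize(s["img"][140:300,180:460,::-1],(800,290),interpolation=cv2.INTER_CUBIC)
cv2.imwrite("pics/v2.png",cv2.convertScaleAbs(np.vstack([a,b]),alpha=1.2))
E
```

```text
time: 41.48
position: [0.4909, 0.068, 0.1055]
tool_rot: [0.007, 1.0, -0.0, 0.014]
ft_force: [18.4, 4.8, -13.5]
grip_width: 0.0004
grip_force: 9.5
time: 42.1
position: [0.5397, 0.0871, 0.2545]
tool_rot: [0.007, 1.0, -0.0, -0.004]
ft_force: [0.8, 0.1, -1.2]
grip_width: 0.0004
grip_force: 0.0
time: 42.72
position: [0.6037, 0.2365, 0.2533]
tool_rot: [0.005, 1.0, -0.001, -0.002]
ft_force: [-0.0, 0.1, -1.5]
grip_width: 0.0008
grip_force: 0.0
[0.60370035 0.2364921  0.2533073 ] [-0.04147701  0.10060176 -1.45484963]
[ 9  8  8  9 56] [330.46428571 187.03571429]
[20 14  6 10 11] [340.72727273 193.81818182]
[11 36 12  4 17] [334.64705882 212.94117647]
[  0   0  19  16 164] [275.68902439 213.55487805]
```

View pics/v2.png

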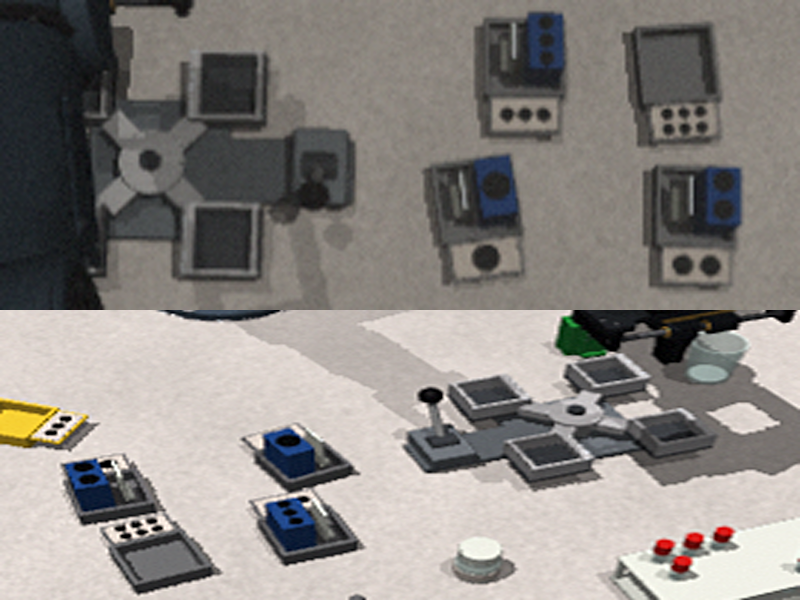

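The lever ball is back at its starting pixel (330.5,187.0), and all inserts are stored upright.

```bash
python3 -c "
from rig import hand_in
print(hand_in())"
```

```text
the job is handed in; nothing more can be done
None
```

I locked the rotor, stood inserts one, two and three (six was absent) upright in their matching caddies, swung the lever fully back, and handed the job in at about 43 s on the robot's clock.

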